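Find the high spot of a plaster mould under a plunger indicator

ROBOT

A 6-joint arm with a two-finger parallel gripper is mounted at the origin on the work surface. World frame = base frame: x ahead of the robot, y to its left, z up, the work surface at z = 0. Lengths are in mm, angles in rad, forces in N, time in s.
With the tool pointing down it reaches from about 325 to 875 mm from the base axis. Payload 4.4 kg.
Tool frame: the origin (TCP) lies on the centre line of the jaws, within the pads' length; the fingertips stand ahead of it and the grasp point (between the pads) lies 6 mm ahead of it (ctrl.tcp_to_tips is the z of the fingertips in the tool frame, in mm); z points along the fingers, y is the direction in which the jaws open and shut (so a half turn about z gives the same grasp; the last joint's range is limited). The gripper opens to 85 mm and grips with 20 to 120 N. Pads are 22 mm wide; open, the fingers measure 114 mm over their backs; the gripper's body (76 mm by 85 mm) begins 54 mm behind the grasp point. The pads swing forward as they close: fully open they stand 13 mm farther back than shut.
Start: joints at [-1.286, 0.207, 1.542, -0, 1.393, -0.15], TCP at [242.717, -521.264, 256.282] pointing down, gripper open.
Joint ranges: [-2.73, 2.73], [-0.86, 2.22], [0.23, 2.46], [-1.11, 4.25], [0.08, 2.63], [-2.82, 2.82]. Speed limits (rad/s): [2.79, 2.79, 3.14, 3.14, 3.14, 3.14].

INTERFACE

Orientations are given as a 3x3 rotation matrix whose columns are the frame's x, y, z axes.
In Python, from plant import ctrl, sensors, optics gives the robot as it stands. Calls block until the motion is done:
- ctrl.move_ptp(position, orientation): joint-space move of the TCP to a pose.
- ctrl.move_l(position, rot=None, vel=150, threshold=None): straight line of the TCP; rot=None keeps the orientation; vel is the mean speed in mm/s. With threshold (N) it stops when the force on the tool has changed by that much, and returns True; else False.
- ctrl.set_joints(angles): joint-space move.
- ctrl.gripper_to(opening, force=None): finger opening in mm; force is the grip in N (None keeps the last); returns when the fingers have stopped.
- ctrl.hold(seconds).
- ctrl.solve_ik(position, orientation): joint angles nearest the present ones, or None.
- sensors.read_state(): the state.
- optics.grab_frame(name): name is "side" or "top" or "wrist"; returns (picture, depth): 384x512x3 uint8, red, green, blue; 384x512 float32, mm along the optical axis (not along the pixel's ray), 0 where there is no reading.
- optics.camera_params(name): a dict with "mtx" (3x3 intrinsics, pixels), "R" (3x3) and "t" (3): a world point X has camera coordinates R X + t; the wrist camera has in their place "T_tool_cam" (4x4, takes a point from camera to tool coordinates, whose origin is the TCP and whose axes are the flange's). Camera axes: x right, y down, z forward; pixel columns grow to the right and rows downward; lengths in mm; the calibration is good to about 2 mm. A picture is of the moment at which its call begins: read the wrist's pose just before it. camera_params takes no time and is no camera call.
A pose or a line that the arm cannot do raises ctrl.MotionError and nothing moves.
- ctrl.finish_job(): hands the job in, once; it reports no verdict.
The state is a dict: "t": time; "q": joint angles; "qvel": joint speeds; "tau": joint torques, N m; "eef_pos": TCP position; "eef_rot": TCP orientation; "force": force on the tool from outside, world axes, zero at the start; "wrist_torque": the same for the moment, N m; "grip_width": finger opening in mm.
Only numpy, scipy, OpenCV 4.12 (cv2) and the standard library are available. Lean on these libraries where they do the work, as an engineer would, in place of code of your own. Each camera call takes 0.05 s, during which the arm holds its last target.

TASK

Find the high spot on the rim of the round plaster mould: slide the indicator in by its black handle until its sprung plunger presses part-way in against the rim, then turn the mould by its crank through at least one full turn with the plunger riding on the rim all the way round, never jamming the plunger at the end of its travel. Leave the mould standing with the proudest spot of its rim right under the tip of the plunger, still pressed part-way, let go of everything, and leave the other things on the table and board where they are.

Things in the scene. Friction and masses are not known exactly. Their poses are not given: they have to be found in the camera images.
- axis (a point): Fixed point on the vertical turning axis of the mould, level with its flat top, 85 mm above the table. z is up; +y points horizontally from the axis to the indicator, exactly along the line on which plunger and carriage slide; x is crosswise. The frame does not turn with the mould. The hand turntable turns either way without end against light friction (about 0.1 N m) and stays where it is left.
- mould (a point): Centre of the off-white round plaster mould, 25 mm thick, middle 72.5 mm above the table. Its upright rim is 85 mm from the axis but for three smooth bulges, up to 55 degrees wide, at places no listed pose tells: the proudest peaks at 89 mm, the others at 87 mm or less. At the start the proudest is at least 50 degrees from the plunger. Frame fixed, parallel to axis.
- board (a point): Middle of the top face of the fixed plywood board that carries turntable and indicator: 200 mm (x) by 375 mm (y), 15 mm thick. Axes parallel to those of axis.
- crank_knob (a point): Middle of the wooden crank knob, an upright cylinder 24 mm thick spanning 101 to 146 mm above the table; this point is 126 mm up, 45 mm from the turning axis. The knob spins freely on its pin, so a hand that keeps its direction can carry it round its circle. Steel crank arm below it (top 99 mm up; hub 103 mm). x points from axis to knob. Its angle to the bulges differs every time.
- handle (a point): Black upright handle of the indicator's carriage: 18 mm (x) by 24 mm (y), spanning 47 to 145 mm above the table; this point is on its centre line 125 mm up, frame parallel to axis, 115 mm from the tip of the relaxed plunger. The carriage slides in y, towards the mould is -y; it starts 18 to 33 mm short of the bare rim, needs about 6 N to slide and stays where it is left.
- dial (a point): Centre of the white face of the indicator's round dial, 58 mm across, facing up, top 94 mm above the table; it rides on the carriage, 65 mm from the handle's centre towards the mould. Frame parallel to axis.
- plunger: Thin steel plunger with a ball nose of 4 mm radius, 72.5 mm above the table, at half height of the rim, sprung towards the mould. Origin: tip of the nose, which touches the rim; frame parallel to axis. Travel 10 mm in +y; it presses with 1 N when relaxed, 4 N when fully in. Beyond that it is jammed and the force rises at once (limit 7 N).
- needle (a joint): Angle of the black needle on the dial: 0 rad with the plunger relaxed (pointing to the mould), growing clockwise seen from above by 0.4 rad for each mm that the plunger is pressed in, 4 rad at the end of its travel. Plain ticks each 0.4 rad.
- bisque_cup: Bystander: small unglazed cup 46 mm wide, 42 mm high, standing on the board beside the indicator; origin under its centre.
- scraper: Bystander: wooden scraper 18 x 75 x 6 mm lying on the board on the other side of the indicator; origin under its centre.
- mug: Bystander: white mug 76 mm wide, 88 mm high, left of the board; origin under its centre.
- bowl: Bystander: terracotta bowl 124 mm wide, 50 mm high, left of the board; origin under its centre.
- tub: Bystander: clear open tub 150 x 110 x 60 mm, right of the board; origin under its centre.
- brush: Bystander: brush 180 mm long lying on the table right of the board; origin under its middle.

How it is judged:
By the outcome, as a careful person would: the job done as asked, in the order asked, and still so for the second after the job is handed in, with the robot touching nothing.
It also fails if it takes over 67 s, if anything falls off the work surface, if the arm or the gripper's body presses on something with over 40 N, if the wrist force passes 120 N, or if a joint passes its speed limit or range.

## Working session

There is one attempt and no reset: what is moved stays moved. The work goes in short steps, each a Python script; the robot and the scene stay as the last script left them, time stands still between calls to the robot, and variables do not carry over. Pictures are saved under pics/ and viewed, and the job is handed in when it is done.

```bash
ls; mkdir -p pics; python3 - <<'E'
from plant import ctrl,sensors,optics
import cv2,numpy as np
s=sensors.read_state();print(s['t'],s['eef_pos'],s['eef_rot'],ctrl.tcp_to_tips)
for n in['top','side']:
    p,d=optics.grab_frame(n);np.save(f'{n}_d.npy',d);cv2.imwrite(f'pics/{n}0.png',p[:,:,::-1])
    c=optics.camera_params(n);print(n,c)
print(optics.camera_params('wrist'))
E
```

```text
pics
0.0 [ 242.53877314 -520.59185096  255.10782622] [[ 9.06531361e-01  4.22138046e-01 -6.01728086e-04]
 [ 4.22138315e-01 -9.06528851e-01  2.16449094e-03]
 [ 3.68230107e-04 -2.21619140e-03 -9.99997476e-01]] 25.0
top {'mtx': array([[373.58289327,   0.        , 257.00932242],
       [  0.        , 373.58289327, 199.10977133],
       [  0.        ,   0.        ,   1.        ]]), 'R': array([[ 0.00934122, -0.99994976, -0.00363654],
       [-0.98797057, -0.00866781, -0.1543989 ],
       [ 0.15435962,  0.00503507, -0.9880019 ]]), 't': array([ -12.9730938 ,  546.89231561, 1145.22405341])}
side {'mtx': array([[368.04249217,   0.        , 254.58423697],
       [  0.        , 368.04249217, 191.01390886],
       [  0.        ,   0.        ,   1.        ]]), 'R': array([[-0.90472867, -0.42546301, -0.02114858],
       [-0.2811426 ,  0.63366233, -0.72071554],
       [ 0.32003886, -0.64610624, -0.69290826]]), 't': array([482.89585002, 252.26664929, 974.4412269 ])}
{'mtx': array([[311.04700816,   0.        , 257.36269405],
       [  0.        , 311.04700816, 192.42860218],
       [  0.        ,   0.        ,   1.        ]]), 'T_tool_cam': array([[-4.49373661e-04, -9.60019516e-01, -2.79932717e-01,
         7.04982992e+01],
       [ 9.99999638e-01, -2.29181593e-04, -8.19320795e-04,
        -7.13257136e-01],
       [ 7.22408527e-04, -2.79932984e-01,  9.60019272e-01,
        -1.18680743e+02],
       [ 0.00000000e+00,  0.00000000e+00,  0.00000000e+00,
         1.00000000e+00]])}
```

View pics/top0.png

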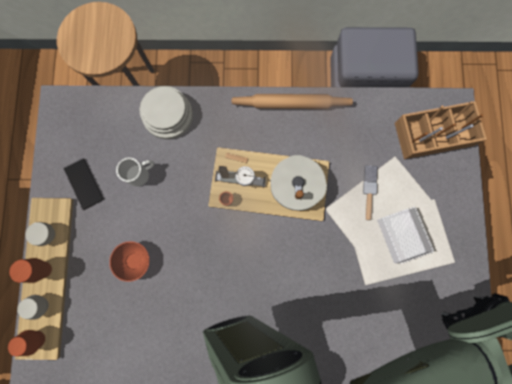

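View pics/side0.png

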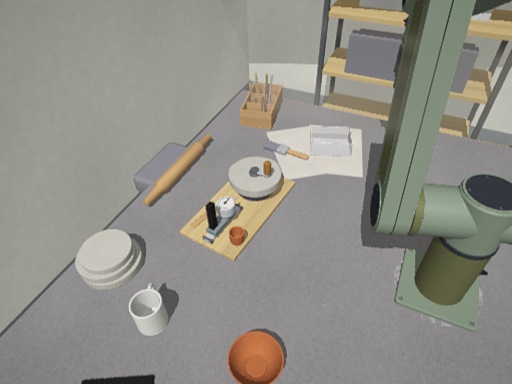

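The top view shows the mould at about (299,182), the dial at (245,175), the handle at about (222,172) and the cup at (228,198). In the side view the brown crank knob is at (267,168) and the black handle at (211,213). Next I'll locate these roughly and take a wrist close-up.

```bash
cat > h.py <<'E'
from plant import ctrl,sensors,optics
import cv2,numpy as np
def cam(name,s=None):
    c=optics.camera_params(name);K=c['mtx']
    if name!='wrist': return K,c['R'],c['t']
    T=c['T_tool_cam'];Rw=s['eef_rot']@T[:3,:3];tw=s['eef_rot']@T[:3,3]+s['eef_pos']
    return K,Rw.T,-Rw.T@tw
def ray(K,R,t,uv,z):
    uv=np.atleast_2d(np.array(uv,float))
    d=(R.T@(np.linalg.inv(K)@np.c_[uv,np.ones(len(uv))].T)).T
    o=-R.T@t
    return o+d*((z-o[2])/d[:,2])[:,None]
def proj(K,R,t,X):
    p=(K@(R@np.atleast_2d(X).T+t[:,None])).T
    return p[:,:2]/p[:,2:]
def down(yaw): # tool y axis (jaw dir) at angle yaw; z down
    y=np.array([np.cos(yaw),np.sin(yaw),0]);z=np.array([0,0,-1.]);x=np.cross(y,z)
    return np.c_[x,y,z]
E
python3 - <<'E'
from h import *
c=cam('top')
m=ray(*c,[299,182],85)[0];d=ray(*c,[245,175],94)[0]
print(m,d,d-m,np.degrees(np.arctan2(*(d-m)[[1,0]])))
print(ray(*c,[[222,172],[303,195],[228,198]],100))
b=ray(*c,[[219,149],[330,160],[325,220],[209,206]],15);print(b)
s=sensors.read_state()
mid=(m+d)/2
for yaw in [0,np.pi/2,-np.pi/2,np.pi]:
  R=down(yaw); print(yaw,R[:,0],ctrl.solve_ik([mid[0]-130,mid[1],400],R))
E
```

```text
[ 594.89237166 -137.2594793    85.        ] [613.54219619  29.29623623  94.        ] [ 18.64982453 166.55571553   9.        ] 83.61100485772853
[[ 620.98767338   99.56166772  100.        ]
 [ 551.80859054 -147.40622499  100.        ]
 [ 540.62448039   79.48501571  100.        ]]
[[ 718.76953409  120.05265259   15.        ]
 [ 684.22210865 -247.89857117   15.        ]
 [ 485.05123754 -227.6552433    15.        ]
 [ 527.27505082  147.72901063   15.        ]]
0 [-0.  1.  0.] [-2.94948595e-01 -8.12770686e-02  1.55492638e+00 -4.44089210e-16
  1.66794334e+00 -2.94948595e-01]
1.5707963267948966 [-1.000000e+00  6.123234e-17  0.000000e+00] [-2.94948595e-01 -8.12770686e-02  1.55492638e+00 -4.44089210e-16
  1.66794334e+00 -1.86574492e+00]
-1.5707963267948966 [1.000000e+00 6.123234e-17 0.000000e+00] [-2.94948595e-01 -8.12770686e-02  1.55492638e+00 -4.44089210e-16
  1.66794334e+00  1.27584773e+00]
3.141592653589793 [-1.2246468e-16 -1.0000000e+00 -0.0000000e+00] None
```

```bash
python3 - <<'E'
from h import *
R=down(-np.pi/2+np.radians(-6))
# tool x along board crosswise (+x-ish), image columns along -y board
ctrl.move_ptp([625,-45,290],R)
s=sensors.read_state();print(s['t'],s['eef_pos'],s['q'])
p,d=optics.grab_frame('wrist');cv2.imwrite('pics/w1.png',p[:,:,::-1])
np.savez('w1.npz',p=p,d=d,pos=s['eef_pos'],rot=s['eef_rot'])
E
```

```text
2.2917 [624.87813668 -45.94806699 289.92342624] [-2.11246905e-01  2.92502851e-01  1.36589830e+00 -3.54183546e-04
  1.48328959e+00  1.46548946e+00]
```

View pics/w1.png

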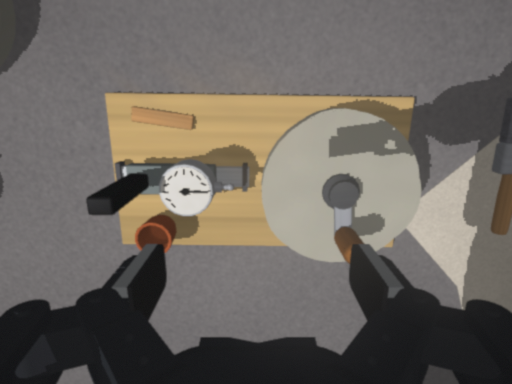

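The wrist view shows the board corners at (107,94), (413,97), (392,247) and (122,245). The mould is centred near (341,186) with the crank hub at (342,192) and the knob at (348,242), partly behind a finger. The dial is at (187,190) and the handle top at (103,203). The needle points at the mould.

```bash
cat >> h.py <<'E'
from scipy.ndimage import map_coordinates, gaussian_filter1d
def rim(p,c,axis,phis,z=85,r0=78,r1=97):
    """max gradient radius (warm/cool + luminance) along each ray"""
    r=np.arange(r0,r1,0.25);im=cv2.GaussianBlur(p,(0,0),0.7).astype(float)
    out=[];st=[]
    for f in phis:
        X=np.c_[axis[0]+r*np.cos(f),axis[1]+r*np.sin(f),np.full(len(r),z)]
        uv=proj(*c,X)
        v=np.array([map_coordinates(im[:,:,k],[uv[:,1],uv[:,0]],order=1,mode='nearest') for k in range(3)])
        g=np.sqrt((gaussian_filter1d(v,3,axis=1,order=1)**2).sum(0))
        i=np.argmax(g[4:-4])+4
        a,b,e=g[i-1],g[i],g[i+1];o=0.5*(a-e)/(a-2*b+e+1e-9)
        out.append(r[i]+0.25*o);st.append(g[i])
    return np.array(out),np.array(st)
E
python3 - <<'E'
from h import *
f=np.load('w1.npz');p=f['p'];s=dict(eef_pos=f['pos'],eef_rot=f['rot']);c=cam('wrist',s)
b=ray(*c,[[107,94],[413,97],[392,247],[122,245]],15);print(b,b.mean(0))
yax=b[0]-b[1];yax2=b[3]-b[2];print(np.degrees(np.arctan2(yax[1],yax[0])),np.degrees(np.arctan2(yax2[1],yax2[0])),[np.linalg.norm(b[i]-b[(i+1)%4]) for i in range(4)])
print('hub',ray(*c,[342,190],103),'knob',ray(*c,[343,233],146),'dial',ray(*c,[186.5,190],94),'handle',ray(*c,[103,203],145))
g=cv2.cvtColor(p,cv2.COLOR_RGB2GRAY)
w=((p.min(2)>110)).astype(np.uint8)*255
# iterate circle fit
ax=ray(*c,[342,187],85)[0][:2]
ph=np.radians(np.arange(0,360,3))
for it in range(5):
    r,st=rim(p,c,ax,ph,r0=74,r1=100)
    ok=(st>3)
    A=np.c_[np.cos(ph),np.sin(ph),np.ones(len(ph))][ok]
    k=np.ones(ok.sum(),bool)
    for _ in range(4):
        x=np.linalg.lstsq(A[k],r[ok][k],rcond=None)[0];res=r[ok]-A@x;k=(res<1)&(res>-2)
    ax=ax+x[:2]*1.0;print(ax,x,k.sum())
r,st=rim(p,c,ax,ph,r0=74,r1=100)
for a in range(0,120,10):print(a*3,np.round(r[a:a+10],1),np.round(st[a:a+10],0))
cv2.imwrite('pics/w1z.png',cv2.resize(p[90:290,90:450,::-1],None,fx=2.2,fy=2.2,interpolation=cv2.INTER_CUBIC))
E
```

```text
[[ 722.74017256  126.52843148   15.        ]
 [ 680.04737526 -240.75881735   15.        ]
 [ 482.03727391 -218.38782553   15.        ]
 [ 524.84261851  153.95417302   15.        ]] [602.41686006 -44.6660096   15.        ]
83.36979757565662 83.44192755963113 [np.float64(369.76018997876673), np.float64(199.269820876814), np.float64(374.7944255344376), np.float64(199.78892160825)]
hub [[ 599.38973826 -129.70976977  103.        ]] knob [[ 571.74459753 -118.58449     146.        ]] dial [[613.93297356  30.57908482  94.        ]] handle [[623.03754317  93.11635647 145.        ]]
[ 592.90819536 -132.05701658] [-4.23560824  2.27395298 85.31261046] 64
[ 592.81309399 -131.83297896] [-0.09510136  0.22403762 85.20867119] 64
[ 592.84263007 -131.84268239] [ 2.95360793e-02 -9.70343403e-03  8.51876631e+01] 64
[ 592.84189759 -131.84347014] [-7.32482811e-04 -7.87751506e-04  8.51880545e+01] 64
[ 592.84188776 -131.84347656] [-9.83154445e-06 -6.41758237e-06  8.51880623e+01] 64
0 [86.9 90.4 86.7 86.6 86.5 86.1 85.9 85.3 85.  84.9] [9. 8. 7. 6. 7. 7. 6. 7. 7. 8.]
30 [84.8 84.9 88.5 84.8 84.8 85.  84.9 84.8
[... 251 characters left out ...]
1 85.4 85.1 85.2 85.3] [3. 3. 3. 3. 4. 5. 5. 5. 5. 5.]
150 [85.2 85.2 85.2 85.2 85.2 85.  85.2 85.3 85.  85.1] [5. 5. 5. 5. 5. 5. 5. 5. 6. 6.]
180 [76.6 84.7 85.9 75.8 97.4 77.4 79.  96.3 75.2 84.9] [5. 3. 2. 1. 0. 0. 1. 1. 1. 5.]
210 [85.  85.2 89.  91.  85.7 85.2 86.4 87.  87.3 87.8] [5. 5. 4. 4. 6. 5. 5. 5. 3. 2.]
240 [88.3 88.8 88.5 89.1 88.6 88.6 88.3 91.6 87.4 86.9] [ 2.  2.  2.  2.  2.  2.  2.  5.  6. 10.]
270 [86.3 85.5 85.  85.  85.3 85.1 84.9 85.  80.5 76.9] [10. 11. 10. 11. 11. 11. 11. 11.  7.  6.]
300 [84.9 85.2 89.5 75.1 75.  85.1 84.7 84.9 85.  85.9] [3. 3. 2. 6. 5. 2. 4. 2. 2. 6.]
330 [85.3 85.  85.1 85.2 85.1 85.1 85.8 86.  86.6 86.8] [ 8.  9. 10. 10.  9.  9.  9.  9.  9.  9.]
```

View pics/w1z.png

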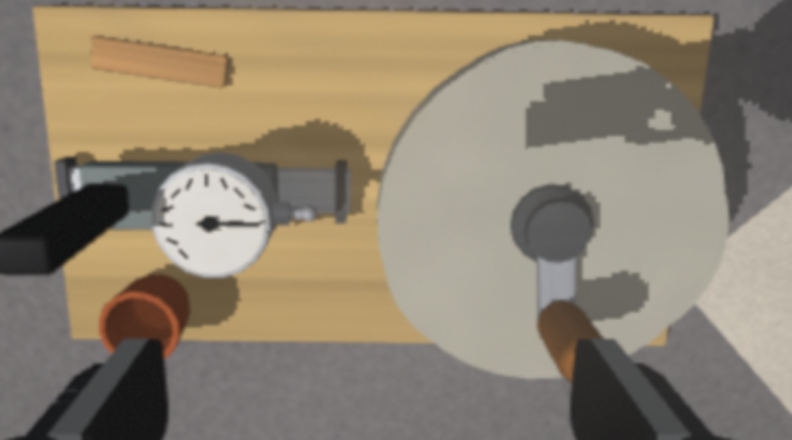

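The rim profile is already visible from here. There are two bulges of about 2 mm near world bearings 0° and 115°, and the proudest, about 4 mm, is near 248°. The plunger bears on about 83°, which is bare rim. Next I grasp the handle.

```bash
python3 - <<'E'
from h import *
f=np.load('w1.npz');p=f['p'];s=dict(eef_pos=f['pos'],eef_rot=f['rot']);c=cam('wrist',s)
h=ray(*c,[100.5,204.5],145)[0];d=ray(*c,[185.3,191.2],94)[0]
ax=np.array([592.84,-131.84])
for n,v in(('h',h),('d',d)):
    w=v[:2]-ax;print(n,v,np.hypot(*w),np.degrees(np.arctan2(w[1],w[0])))
yaw=np.radians(83.1);u=np.array([np.cos(yaw),np.sin(yaw)])
t=ax+u*228.5;print(t)
ctrl.gripper_to(52,40)
R=down(yaw-np.pi)
ctrl.move_ptp([*t,200],R)
s=sensors.read_state();print(s['t'],s['eef_pos'])
p,dd=optics.grab_frame('wrist');cv2.imwrite('pics/w2.png',p[:,:,::-1])
np.savez('w2.npz',p=p,d=dd,pos=s['eef_pos'],rot=s['eef_rot'])
E
```

```text
h [621.89383659  95.68091344 145.        ] 229.3684622408109 82.72286070499904
d [612.77061735  32.0576487   94.        ] 165.10502341597424 83.06664338517821
[620.29126767  95.00505263]
3.4833 [621.06639873  94.41278681 200.85129244]
```

View pics/w2.png

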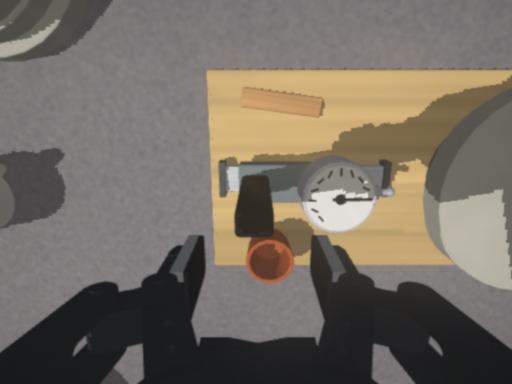

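The handle's top (255,222) sits centred between the jaws, with the pads at x≈195 and 320. The board's edges run level in the image, so the yaw is right. I'll descend, grip and slide.

```bash
python3 - <<'E'
from h import *
yaw=np.radians(83.1);u=np.array([np.cos(yaw),np.sin(yaw)]);ax=np.array([592.84,-131.84])
R=down(yaw-np.pi);t=ax+u*228.5+np.array([.99,-.12])*0.5
ctrl.move_l([*t,131],R,vel=100)
s=sensors.read_state();print(s['t'],s['eef_pos'],s['force'])
ctrl.gripper_to(15,40)
s=sensors.read_state();print(s['t'],s['grip_width'],s['eef_pos'],s['force'])
p=s['eef_pos'].copy()
t2=t-u*28
ctrl.move_l([*t2,131],None,vel=50)
s=sensors.read_state();print(s['t'],s['grip_width'],s['eef_pos'],s['force'])
p,dd=optics.grab_frame('wrist');cv2.imwrite('pics/w3.png',p[:,:,::-1])
np.savez('w3.npz',p=p,d=dd,pos=s['eef_pos'],rot=s['eef_rot'])
E
```

```text
4.375 [621.40210393  94.87491207 131.6219192 ] [ 1.1585097   0.01762595 -0.12096121]
4.7333 23.355343512314395 [621.61677667  95.43259124 132.33877391] [0.328057   1.40221594 3.2886343 ]
5.4417 23.59699180929199 [618.29350437  67.74694919 132.31610154] [0.19976498 3.6679482  5.33094255]
```

View pics/w3.png

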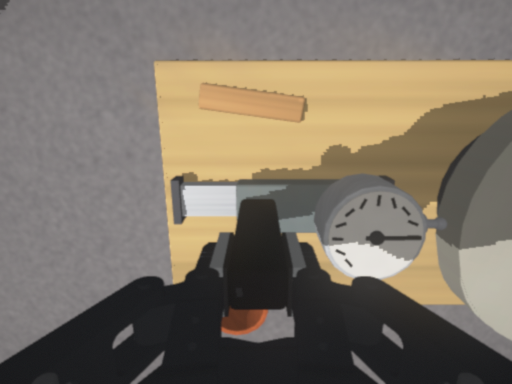

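The needle is still at 0, pointing right from (376,238), and the plunger ball (440,224) is just short of the rim. I'll move 4 mm more.

```bash
cat >> h.py <<'E'
YAW=np.radians(83.1);U=np.array([np.cos(YAW),np.sin(YAW)])
def shot(n):
    s=sensors.read_state();p,dd=optics.grab_frame('wrist');cv2.imwrite(f'pics/{n}.png',p[:,:,::-1])
    np.savez(n+'.npz',p=p,pos=s['eef_pos'],rot=s['eef_rot']);return s,p
def rect(p,s,dial,size=64,sc=6):
    """rectified dial patch, up = towards mould (-u), scale sc px/mm; board axes: right=?, seen from above"""
    c=cam('wrist',s);n=size*sc
    gx,gy=np.meshgrid((np.arange(n)-n/2)/sc,(np.arange(n)-n/2)/sc)
    up=-U;right=np.array([up[1],-up[0]])
    X=np.c_[(dial[0]+gx*right[0]-gy*up[0]).ravel(),(dial[1]+gx*right[1]-gy*up[1]).ravel(),np.full(n*n,94.)]
    uv=proj(*c,X).astype(np.float32).reshape(n,n,2)
    return cv2.remap(p,uv[...,0],uv[...,1],cv2.INTER_CUBIC)
E
python3 - <<'E'
from h import *
s=sensors.read_state()
p=s['eef_pos'].copy();p[:2]-=U*4.3
t=np.array([592.84,-131.84])+U*(228.5-32)+np.array([.99,-.12])*0.5
ctrl.move_l([*t,131],None,vel=30)
s,im=shot('w4');print(s['t'],s['eef_pos'],s['force'])
c=cam('wrist',s)
print(s['eef_pos'][:2]-U*65)
d=s['eef_pos'][:2]-U*65
cv2.imwrite('pics/d4.png',rect(im,s,d)[:,:,::-1])
E
```

```text
5.775 [617.8747233   64.32508436 132.31743371] [1.7614032  4.42018199 5.2432672 ]
[ 6.10065829e+02 -2.04142869e-01]
```

View pics/d4.png

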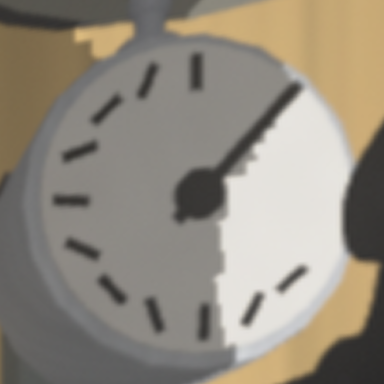

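View pics/w4.png

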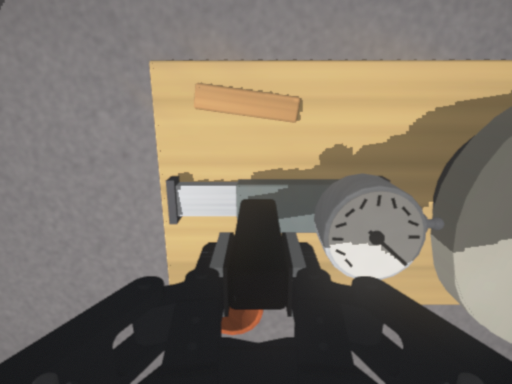

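The needle reads about 42°, or 0.74 rad, so the plunger is pressed about 1.8 mm. I'll move 1.4 mm more to about 3.2 mm, then release and rise while watching the needle.

```bash
python3 - <<'E'
from h import *
t=np.array([592.84,-131.84])+U*(228.5-33.4)+np.array([.99,-.12])*0.5
ctrl.move_l([*t,131],None,vel=20)
s,im=shot('w5');print(s['t'],s['eef_pos'],s['force'])
d=s['eef_pos'][:2]-U*65
a=rect(im,s,d)
ctrl.gripper_to(52)
s=sensors.read_state();print(s['t'],s['eef_pos'],s['force'])
ctrl.move_l([*t,215],None,vel=120)
s,im=shot('w6');print(s['t'],s['eef_pos'],s['force'])
cv2.imwrite('pics/d5.png',np.hstack([a,rect(im,s,d)])[:,:,::-1])
E
```

```text
6.075 [617.76074104  63.362257   132.3146091 ] [0.4755394  6.62516595 6.00909893]
6.5083 [616.36659574  61.33621697 130.43179681] [-0.35342358 -0.39351353  0.5372188 ]
7.3583 [616.12079313  61.78829453 214.06779806] [-0.45361944  0.55280033  0.29884627]
```

View pics/d5.png

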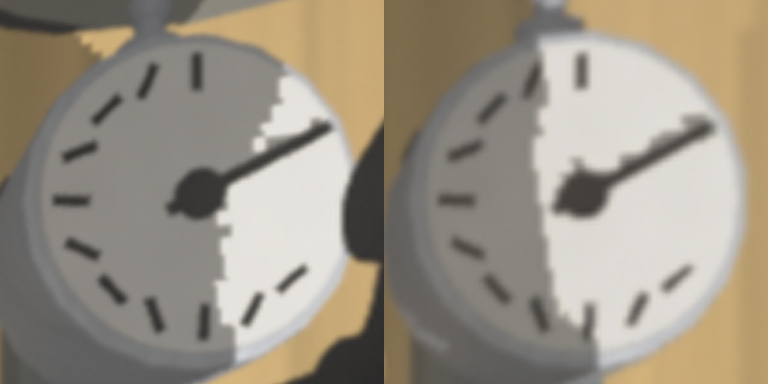

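View pics/w6.png

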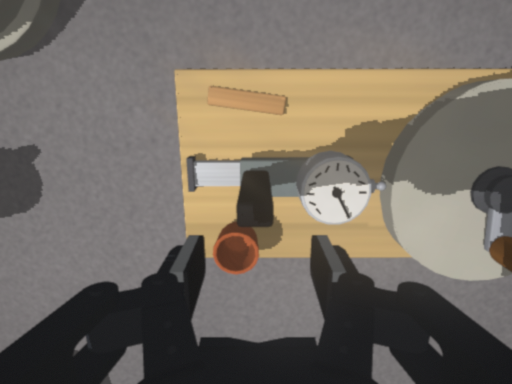

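The needle holds at about 63°, or 1.1 rad (2.7 mm), after release, so the peak should read about 6.7 mm. Now I'll find the knob.

```bash
python3 - <<'E'
from h import *
ax=np.array([592.84,-131.84])
for n,uv in(('w1',[342.7,226.4]),('w6',[493.5,230])):
    f=np.load(n+'.npz');c=cam('wrist',dict(eef_pos=f['pos'],eef_rot=f['rot']))
    w=ray(*c,uv,99)[0][:2]-ax;b=np.arctan2(w[1],w[0]);print(n,w,np.hypot(*w),np.degrees(b))
    k=ax+45*np.array([np.cos(b),np.sin(b)]);print(k,proj(*c,[[*k,146],[*k,101]]))
R=down(YAW-np.pi)
ctrl.move_ptp([*k,205],R)
s,im=shot('w7');print(s['t'],s['eef_pos'])
c=cam('wrist',s);print(proj(*c,[[*k,146],[*k,101],[*ax,103]]))
E
```

```text
w1 [-35.41111603   1.59490894] 35.44701500919 177.42115344759335
[ 547.88557377 -129.81526245] [[355.78343426 255.2512637 ]
 [343.05294744 235.3716848 ]]
w6 [-29.55904909   7.45099426] 30.4836792131471 165.85210378512696
[ 549.20493877 -120.84084405] [[536.63886016 277.12049767]
 [489.28308235 247.2558916 ]]
8.2083 [ 549.46183055 -120.18758428  204.7940515 ]
[[259.29016186 221.5871217 ]
 [259.01669136 199.37211452]
 [267.15376384 139.71944456]]
```

View pics/w7.png

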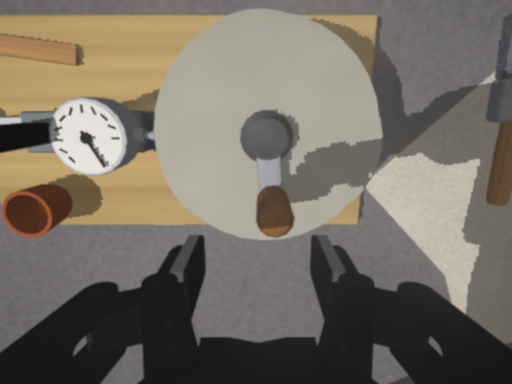

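The knob top is at (275,219), 16 px (about 9 mm) right of my guess, so the knob's bearing is about 177°. The needle on the dial (88,138) is unchanged. I'll re-fit the rim from this clear view.

```bash
python3 - <<'E'
from h import *
f=np.load('w7.npz');p=f['p'];c=cam('wrist',dict(eef_pos=f['pos'],eef_rot=f['rot']))
k=ray(*c,[275,219],146)[0];hub=ray(*c,[266,136.5],103)[0];print(k,hub)
ax=np.array([592.84,-131.84]);ph=np.radians(np.arange(0,360,3))
for it in range(5):
    r,st=rim(p,c,ax,ph,r0=76,r1=96)
    A=np.c_[np.cos(ph),np.sin(ph),np.ones(len(ph))]
    kk=st>3
    for _ in range(5):
        x=np.linalg.lstsq(A[kk],r[kk],rcond=None)[0];res=r-A@x;kk=(abs(res)<0.8)&(st>3)
    ax=ax+x[:2]
print(ax,x,kk.sum())
r,st=rim(p,c,ax,ph,r0=76,r1=96)
for a in range(0,120,10):print(a*3,np.round(r[a:a+10],1),np.round(st[a:a+10],0))
w=k[:2]-ax;print(np.hypot(*w),np.degrees(np.arctan2(w[1],w[0])))
E
```

```text
[ 549.73119896 -130.5482164   146.        ] [ 595.16554237 -131.28753841  103.        ]
[ 593.11590669 -131.62190974] [1.47143382e-08 1.13007559e-09 8.52820332e+01] 72
0 [87.  87.3 87.1 87.1 87.2 89.  91.  93.3 85.4 85.1] [7. 7. 7. 8. 8. 8. 8. 7. 4. 4.]
30 [85.1 85.3 85.4 85.2 85.1 85.2 85.4 85.1 85.1 85.3] [4. 4. 4. 5. 4. 4. 4. 4. 4. 5.]
60 [85.  85.1 85.2 85.5 85.2 85.2 85.4 89.1 88.6 85.3] [10. 12. 11. 10. 16. 17. 17.  7.  7. 17.]
90 [85.1 85.3 85.1 85.2 85.4 85.8 86.1 86.3 86.6 86.6] [9. 5. 4. 4. 4. 4. 5. 6. 5. 5.]
120 [86.5 86.5 85.9 85.7 94.1 90.3 86.1 85.2 85.1 85.4] [5. 5. 4. 4. 5. 5. 5. 7. 7. 7.]
150 [85.2 85.  85.2 85.5 85.1 85.1 85.3 78.3 81.5 82.4] [ 6.  7.  7.  6.  7.  7.  7. 10. 10. 10.]
180 [83.1 82.3 80.8 77.6 85.4 85.2 90.6 85.1 85.3 85.4] [ 9. 11. 11. 11.  7.  6.  7.  7.  7.  6.]
210 [88.7 92.6 85.3 84.9 85.  94.7 92.2 88.5 87.6 88.1] [ 5.  5.  4.  4.  5.  5.  8.  9.  9. 11.]
240 [88.3 85.5 91.2 94.1 94.  88.9 88.7 77.3 87.9 87.1] [13.  9. 10.  9.  6.  3.  3.  4. 13. 13.]
270 [86.4 85.6 85.1 85.2 85.4 85.2 85.1 85.2 85.5 85.1] [13. 14. 13. 14. 14. 14. 14. 13. 11. 11.]
300 [85.  85.2 85.4 85.  85.  85.3 85.3 85.  85.  85.3] [10. 10. 11. 11. 10. 10. 10.  9.  9.  9.]
330 [84.9 88.  86.2 85.3 85.2 85.  85.6 86.  86.6 86.8] [8. 6. 6. 7. 7. 7. 7. 7. 7. 7.]
43.3979916831669 178.58232208148505
```

```bash
cat >> h.py <<'E'
AX=np.array([593.05,-131.7]);ZK=134.
def kp(b,r=45.,ax=AX): return np.array([ax[0]+r*np.cos(np.radians(b)),ax[1]+r*np.sin(np.radians(b)),ZK])
def knobang(s): 
    w=s['eef_pos'][:2]-AX;return np.degrees(np.arctan2(w[1],w[0])),np.hypot(*w)
def turn(a0,a1,step,vel=60,tag='t',log=None):
    n=int(np.ceil(abs(a1-a0)/step))
    for i in range(1,n+1):
        a=a0+(a1-a0)*i/n
        ctrl.move_l(kp(a),None,vel=vel)
        s=sensors.read_state();p,_=optics.grab_frame('wrist')
        np.savez(f'{tag}_{a:.1f}.npz',p=p,pos=s['eef_pos'],rot=s['eef_rot'],a=a)
        kb,r=knobang(s);e=np.array([np.cos(np.radians(a)),np.sin(np.radians(a)),0]);tt=np.array([-e[1],e[0],0])
        print(f"{s['t']:.2f} a={a:.1f} meas={kb%360:.1f} r={r:.2f} Frad={s['force']@e:.1f} Ftan={s['force']@tt:.1f} Fz={s['force'][2]:.1f} g={s['grip_width']:.1f}")
        if np.linalg.norm(s['force'])>45: print('STOP');return a
    return a1
E
python3 - <<'E'
from h import *
R=down(YAW-np.pi);k=kp(178)
for b in range(0,360,30):
    assert ctrl.solve_ik(kp(b),R) is not None
ctrl.move_ptp([k[0],k[1],200],R)
ctrl.move_l(k,None,vel=100)
s=sensors.read_state();print(s['t'],s['eef_pos'],s['force'])
ctrl.gripper_to(18,25)
s=sensors.read_state();print(s['t'],s['eef_pos'],s['force'],s['grip_width'],knobang(s))
turn(178,118,12)
E
```

```text
9.3167 [ 548.6127892  -130.31514035  134.53347468] [ 0.27075172  0.39324835 -0.14337441]
9.675 [ 548.74162997 -130.61561769  135.12438379] [-0.2519722  -1.33596434  3.97118894] 23.447706725934175 (np.float64(178.59804976813967), np.float64(44.32163737545306))
9.98 a=166.0 meas=165.4 r=44.24 Frad=0.8 Ftan=-0.3 Fz=6.3 g=23.5
10.34 a=154.0 meas=153.0 r=44.23 Frad=-0.4 Ftan=-0.4 Fz=6.4 g=23.0
10.70 a=142.0 meas=140.7 r=44.25 Frad=0.4 Ftan=-1.4 Fz=5.4 g=23.4
11.06 a=130.0 meas=128.6 r=44.32 Frad=0.1 Ftan=-1.2 Fz=5.8 g=23.2
11.42 a=118.0 meas=116.5 r=44.40 Frad=-0.3 Ftan=-0.5 Fz=5.5 g=23.1
```

```bash
python3 - <<'E'
from h import *
f=np.load('t_118.0.npz');s=dict(eef_pos=f['pos'],eef_rot=f['rot'])
d=np.array([617.76,63.36])-U*65
t,_=optics.grab_frame('top')
a=cv2.resize(rect(f['p'],s,d),(384,384))
cv2.imwrite('pics/c1.png',np.hstack([f['p'],cv2.resize(a,(288,384))])[:,:,::-1])
E
```

```text
(no output)
```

View pics/c1.png

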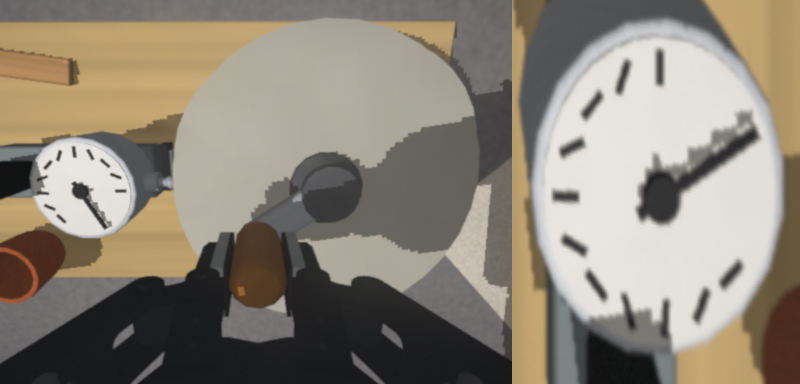

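The crank follows the hand, the dial is readable at (85,190), and the forces are tiny. I'll continue round with a needle reader on each frame.

```bash
cat >> h.py <<'E'
DIAL=np.array([617.76,63.36])-U*65
def needle(p,s,dial=DIAL):
    a=cv2.cvtColor(rect(p,s,dial,size=80,sc=6),cv2.COLOR_RGB2GRAY).astype(float)
    n=a.shape[0];th=np.radians(np.arange(0,360,1.))
    # hub blob: dark disc r~4mm near the centre
    w=a[n//2-90:n//2+90,n//2-90:n//2+90]
    m=(cv2.GaussianBlur(w,(0,0),2)<85).astype(np.uint8)
    m=cv2.morphologyEx(m,cv2.MORPH_OPEN,cv2.getStructuringElement(cv2.MORPH_ELLIPSE,(25,25)))
    N,l,st,ce=cv2.connectedComponentsWithStats(m)
    if N<2: return None
    j=1+np.argmin([np.hypot(*(ce[i]-90)) for i in range(1,N)])
    cx,cy=ce[j]+n//2-90
    r=np.arange(7,16,0.5)*6
    X=cx+np.outer(r,np.sin(th));Y=cy-np.outer(r,np.cos(th))
    if X.min()<0: return None
    v=np.sort(map_coordinates(a,[Y,X],order=1),axis=0)[4:14].mean(0)
    v=gaussian_filter1d(v,2,mode='wrap');i=np.argmin(v)
    k=(np.arange(-10,11)+i)%360;wt=np.clip(v[k].min()+35-v[k],0,None)
    return i+(wt*np.arange(-10,11)).sum()/wt.sum(),v[i],cx/6-40,cy/6-40
E
python3 - <<'E'
from h import *
for n in('w3','w4','w5','w6','w7','t_166.0','t_154.0','t_142.0','t_130.0','t_118.0'):
    f=np.load(n+'.npz');s=dict(eef_pos=f['pos'],eef_rot=f['rot'])
    dd=DIAL if n not in('w3','w4') else s['eef_pos'][:2]-U*65
    print(n,needle(f['p'],s,dd))
turn(118,-62,12,vel=60)
E
```

```text
w3 (np.float64(0.6026281639675911), np.float64(56.65367065796597), np.float64(1.296998420221172), np.float64(0.12840091276110144))
w4 (np.float64(42.09064060285372), np.float64(62.77195891366739), np.float64(1.174654460599534), np.float64(0.2521091366002466))
w5 (np.float64(61.62771000760567), np.float64(67.25591801837948), np.float64(1.1970524017467241), np.float64(0.21124454148471727))
w6 (np.float64(61.04357856893535), np.float64(82.77330656700885), np.float64(1.1979251979252012), np.float64(0.31599781599781096))
w7 (np.float64(63.279128276938835), np.float64(69.70691579120962), np.float64(1.0428226779252086), np.float64(0.49638118214716087))
t_166.0 (np.float64(169.13123940732692), np.float64(0.0), np.float64(0.9642063898855326), np.float64(0.7030582607210007))
t_154.0 (np.float64(88.76952268422727), np.float64(54.270338105347896), np.float64(0.9976031501455225), np.float64(0.6637562061290865))
t_142.0 (np.float64(94.91869936867356), np.float64(53.00538380823633), np.float64(0.9461605584642214), np.float64(0.5939790575916177))
t_130.0 (np.float64(66.4519164901498), np.float64(53.
[... 495 characters left out ...]
=56.6 r=45.12 Frad=-0.4 Ftan=-0.7 Fz=5.8 g=23.3
13.62 a=46.0 meas=44.7 r=45.26 Frad=-0.7 Ftan=-0.6 Fz=6.3 g=23.5
13.97 a=34.0 meas=33.2 r=45.42 Frad=-1.0 Ftan=-0.4 Fz=6.8 g=23.1
14.33 a=22.0 meas=21.2 r=45.53 Frad=-0.5 Ftan=-0.9 Fz=6.1 g=22.8
14.69 a=10.0 meas=9.3 r=45.64 Frad=-0.0 Ftan=-1.9 Fz=5.0 g=23.1
15.05 a=-2.0 meas=357.3 r=45.71 Frad=-0.6 Ftan=-2.2 Fz=6.3 g=23.3
15.41 a=-14.0 meas=346.0 r=45.76 Frad=0.4 Ftan=0.6 Fz=6.5 g=23.3
15.77 a=-26.0 meas=334.2 r=45.77 Frad=0.2 Ftan=-0.8 Fz=5.8 g=23.0
16.12 a=-38.0 meas=322.3 r=45.76 Frad=1.0 Ftan=-0.8 Fz=6.2 g=23.2
16.48 a=-50.0 meas=310.2 r=45.71 Frad=0.4 Ftan=0.0 Fz=5.9 g=22.8
16.84 a=-62.0 meas=298.0 r=45.65 Frad=-0.2 Ftan=0.4 Fz=6.9 g=22.8
```

```bash
python3 - <<'E'
from h import *
turn(-62,-314,12,vel=60)
import glob
L=sorted([(float(np.load(g)['a']),g) for g in glob.glob('t_*.npz')],reverse=True)
for a,g in L:
    f=np.load(g);s=dict(eef_pos=f['pos'],eef_rot=f['rot']);n=needle(f['p'],s)
    print(a,None if n is None else np.round(n,1))
E
```

```text
17.20 a=-74.0 meas=285.9 r=45.53 Frad=0.8 Ftan=-0.6 Fz=7.1 g=23.3
17.56 a=-86.0 meas=274.0 r=45.43 Frad=0.5 Ftan=-0.4 Fz=6.9 g=23.3
17.92 a=-98.0 meas=261.8 r=45.30 Frad=-0.6 Ftan=-0.3 Fz=8.3 g=23.1
18.27 a=-110.0 meas=249.7 r=45.18 Frad=-1.1 Ftan=-1.4 Fz=8.8 g=22.9
18.63 a=-122.0 meas=237.9 r=45.02 Frad=-1.2 Ftan=-0.5 Fz=8.6 g=23.2
18.99 a=-134.0 meas=225.9 r=44.84 Frad=-0.1 Ftan=-0.1 Fz=8.3 g=23.5
19.35 a=-146.0 meas=213.9 r=44.72 Frad=-0.9 Ftan=-0.3 Fz=7.3 g=23.5
19.71 a=-158.0 meas=201.9 r=44.60 Frad=-1.8 Ftan=-1.3 Fz=7.4 g=23.1
20.07 a=-170.0 meas=190.0 r=44.48 Frad=-1.2 Ftan=-0.3 Fz=7.8 g=23.3
20.43 a=-182.0 meas=177.9 r=44.42 Frad=-1.7 Ftan=-1.5 Fz=7.7 g=23.5
20.78 a=-194.0 meas=165.9 r=44.35 Frad=-0.3 Ftan=-0.8 Fz=7.2 g=23.3
21.14 a=-206.0 meas=153.9 r=44.37 Frad=-0.5 Ftan=-1.0 Fz=7.1 g=23.1
21.50 a=-218.0 meas=141.6 r=44.31 Frad=-1.5 Ftan=-1.2 Fz=7.5 g=23.1
21.86 a=-230.0 meas=129.4 r=44.34 Frad=-1.3 Ftan=-2.2 Fz=7.8 g=23.6
22.22 a=-242.0 meas=117.4 r=44.42 Frad=-0.5 Ftan=-1.6 Fz=7.7 g=23.2
22.57 a=-254.0 meas=105.3 r=44.51 Frad=-1.0 Ftan=-0.7 Fz=7.2 g=23.3
22.93 a=-266.0 me
[... 794 characters left out ...]
  1. ]
-38.0 [76.2  0.  -1.   6.1]
-50.0 [43.1  0.  -0.8  1.7]
-62.0 [ 0.   0.  -0.1 -0.1]
-74.0 [ 0.   0.  -0.1 -0.1]
-86.0 [ 0.   0.  -0.1 -0.1]
-98.0 [ 0.   0.  -0.1 -0.1]
-110.0 [ 0.   0.  -0.1 -0.1]
-122.0 [ 0.   0.  -0.1 -0.1]
-134.0 [ 0.   0.  -0.1 -0.1]
-146.0 [ 0.   0.  -0.1 -0.1]
-158.0 [ 0.   0.  -0.1 -0.1]
-170.0 [47.1  0.  -0.8  2.1]
-182.0 [77.3  0.  -1.   6.2]
-194.0 [164.2   0.    1.    0.6]
-206.0 [86.  51.   1.   0.7]
-218.0 [96.1 54.4  0.9  0.6]
-230.0 [69.3 54.4  1.   0.6]
-242.0 [63.9 53.   1.1  0.6]
-254.0 [63.9 50.9  1.1  0.6]
-266.0 [64.2 49.6  1.1  0.6]
-278.0 [64.  47.3  1.1  0.6]
-290.0 [64.2 47.4  1.2  0.6]
-302.0 [64.1 46.4  1.2  0.7]
-314.0 [64.2 44.6  1.2  0.7]
```

The peak reads about 150–155° on the dial near a≈13°, and the needle is never above about 2.7 rad. A full turn plus is done. Now a fine scan across the peak.

```bash
python3 - <<'E'
from h import *
turn(-314,-370,4,vel=40,tag='f')
import glob
L=sorted([(float(np.load(g)['a']),g) for g in glob.glob('f_*.npz')],reverse=True)
A=[];N=[]
for a,g in L:
    f=np.load(g);s=dict(eef_pos=f['pos'],eef_rot=f['rot']);n=needle(f['p'],s)
    print(a,np.round(n,1),round(knobang(s)[0],2));A.append(a);N.append(n[0])
A=np.array(A);N=np.array(N)
from scipy.optimize import curve_fit
fn=lambda x,b,h,c,w:b+h*np.where(abs(x-c)<w,0.5*(1+np.cos(np.pi*(x-c)/w)),0)
k=N>60
print(curve_fit(fn,A[k],N[k],[64,90,-347,27])[0]); kk=N>125;print(-0.5*np.divide(*np.polyfit(A[kk],N[kk],2)[[1,0]]) if 0 else (lambda q:-q[1]/2/q[0])(np.polyfit(A[kk],N[kk],2)))
E
```

```text
24.67 a=-318.0 meas=42.0 r=45.21 Frad=0.7 Ftan=0.7 Fz=7.8 g=23.0
24.97 a=-322.0 meas=38.3 r=45.28 Frad=0.7 Ftan=1.7 Fz=8.7 g=23.5
25.27 a=-326.0 meas=34.7 r=45.34 Frad=0.6 Ftan=2.7 Fz=8.2 g=23.3
25.57 a=-330.0 meas=30.8 r=45.36 Frad=-0.1 Ftan=2.5 Fz=8.5 g=23.2
25.87 a=-334.0 meas=26.9 r=45.39 Frad=0.6 Ftan=1.4 Fz=7.5 g=23.5
26.17 a=-338.0 meas=23.0 r=45.42 Frad=1.4 Ftan=2.7 Fz=7.6 g=23.4
26.47 a=-342.0 meas=19.0 r=45.46 Frad=1.0 Ftan=2.5 Fz=7.6 g=23.3
26.77 a=-346.0 meas=15.0 r=45.52 Frad=0.8 Ftan=1.7 Fz=7.7 g=23.4
27.07 a=-350.0 meas=10.9 r=45.56 Frad=2.0 Ftan=2.4 Fz=7.5 g=22.7
27.37 a=-354.0 meas=6.7 r=45.57 Frad=2.1 Ftan=1.9 Fz=7.0 g=23.5
27.67 a=-358.0 meas=2.7 r=45.58 Frad=1.4 Ftan=1.5 Fz=7.5 g=22.9
27.97 a=-362.0 meas=358.5 r=45.62 Frad=1.9 Ftan=1.4 Fz=6.6 g=23.1
28.27 a=-366.0 meas=354.4 r=45.64 Frad=2.0 Ftan=1.1 Fz=6.5 g=23.2
28.57 a=-370.0 meas=350.3 r=45.67 Frad=1.3 Ftan=1.2 Fz=6.0 g=23.2
-318.0 [64.5 42.8  1.2  0.7] 42.05
-322.0 [64.6 40.6  1.2  0.8] 38.25
-326.0 [78.8 42.4  1.2  0.8] 34.7
-330.0 [100.3  44.3   1.4   0.8] 30.81
-334.0 [118.4  47.9   1.4   0.8] 26.93
-338.0 [132.8  56.7   1.2   0.8] 22.96
-342.0 [143.8  58.9   1.4   0.8] 18.97
-346.0 [149.7  54.7   1.3   0.9] 14.97
-350.0 [151.1  56.6   1.3   0.8] 10.88
-354.0 [147.5  59.    1.3   0.8] 6.74
-358.0 [138.3  56.5   1.3   0.9] 2.65
-362.0 [124.9  49.2   1.3   0.9] -1.5
-366.0 [107.7  44.2   1.4   0.8] -5.63
-370.0 [84.8 39.6  1.4  0.9] -9.74
[  58.60755151   94.73212859 -348.84385509   34.07091546]
-348.9234255180245
```

The flanks are symmetric about a = -348.9 (peak 151°, 2.64 rad, 6.6 mm). I'll back off and come to it from the same side, then release.

```bash
python3 - <<'E'
from h import *
turn(-370,-338,16,vel=40,tag='b')
turn(-338,-348.9,5.5,vel=30,tag='g')
ctrl.hold(0.2)
s,p=shot('w8');print(knobang(s),needle(p,s),s['force'])
ctrl.gripper_to(50)
s,p=shot('w9');print(s['t'],knobang(s),needle(p,s),s['force'])
q=s['eef_pos'];ctrl.move_l([q[0],q[1],205],None,vel=100)
ctrl.hold(0.2)
s,p=shot('w10');print(s['t'],needle(p,s),s['force'])
E
```

```text
29.08 a=-354.0 meas=4.7 r=45.58 Frad=0.9 Ftan=-1.3 Fz=6.0 g=23.2
29.60 a=-338.0 meas=21.1 r=45.43 Frad=1.4 Ftan=-1.3 Fz=6.3 g=23.1
29.94 a=-343.4 meas=17.3 r=45.50 Frad=2.0 Ftan=1.3 Fz=6.2 g=23.4
30.28 a=-348.9 meas=12.0 r=45.52 Frad=1.9 Ftan=1.8 Fz=7.6 g=23.3
(np.float64(12.00208058508018), np.float64(45.53506040195504)) (np.float64(150.81657744457547), np.float64(59.77135768371817), np.float64(1.3431682472778377), np.float64(0.9402880224797983)) [1.12993282 2.810424   7.6227439 ]
30.9583 (np.float64(11.563345329804054), np.float64(44.042962775344165)) (np.float64(70.01783234690083), np.float64(28.538492812318516), np.float64(1.3774943605760868), np.float64(0.8997050147492587)) [ 0.4079425  -0.15874717 -0.28635613]
32.0667 (np.float64(151.07761674464652), np.float64(74.18371519772244), np.float64(1.1884244372990338), np.float64(0.7250803858520953)) [ 0.32951537 -0.00598274  0.07307091]
```

View pics/w10.png

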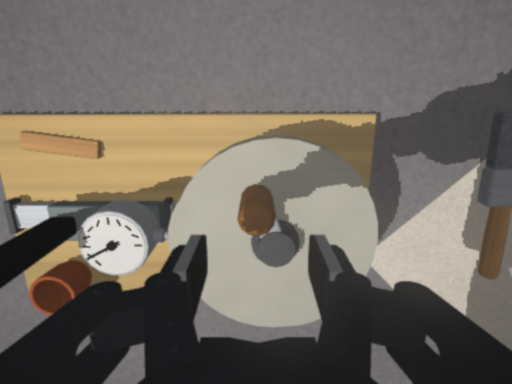

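After release the needle stays at 151°. The cup and scraper look unmoved. I'll move clear and take one last check of the rim and the surroundings.

```bash
python3 - <<'E'
from h import *
ctrl.move_ptp([625,-45,300],down(YAW-np.pi))
s,p=shot('w11');print(s['t'],needle(p,s))
c=cam('wrist',s);ax=np.array([593.0,-131.7]);ph=np.radians(np.arange(45,126,3))
r,st=rim(p,c,ax,ph,r0=80,r1=93);print(np.c_[np.degrees(ph).round(),r.round(1),st.round()].tolist())
k=proj(*c,[[*kp(a)[:2],146] for a in(7,12,17)]);print(k)
t,_=optics.grab_frame('top');cv2.imwrite('pics/top2.png',t[:,:,::-1])
cv2.imwrite('pics/w11z.png',cv2.resize(p[60:320,80:460,::-1],None,fx=2.1,fy=2.1,interpolation=cv2.INTER_CUBIC))
E
```

```text
32.675 (np.float64(150.46912930554603), np.float64(102.32353408243775), np.float64(1.148432501599494), np.float64(0.49200255918105995))
[[45.0, 84.6, 6.0], [48.0, 84.7, 6.0], [51.0, 84.8, 6.0], [54.0, 84.9, 7.0], [57.0, 85.1, 7.0], [60.0, 85.9, 7.0], [63.0, 86.8, 7.0], [66.0, 87.4, 7.0], [69.0, 88.2, 8.0], [72.0, 88.6, 8.0], [75.0, 88.9, 9.0], [78.0, 89.1, 9.0], [81.0, 88.6, 6.0], [84.0, 89.2, 5.0], [87.0, 89.0, 3.0], [90.0, 88.9, 3.0], [93.0, 88.5, 3.0], [96.0, 88.0, 3.0], [99.0, 87.7, 3.0], [102.0, 86.9, 3.0], [105.0, 86.2, 4.0], [108.0, 85.4, 4.0], [111.0, 85.0, 4.0], [114.0, 85.1, 4.0], [117.0, 85.2, 4.0], [120.0, 85.1, 3.0], [123.0, 85.1, 3.0]]
[[347.33056216 158.0665063 ]
 [342.9836755  159.3031509 ]
 [338.74454788 160.89779252]]
```

View pics/w11z.png

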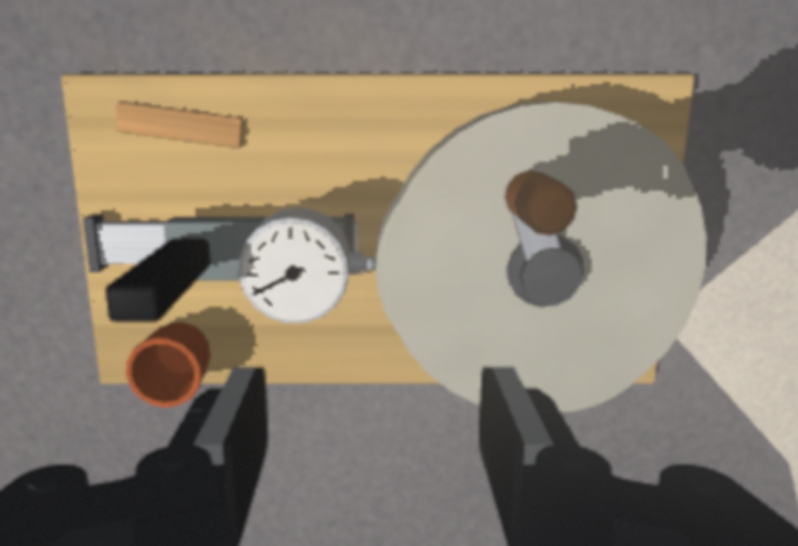

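View pics/top2.png

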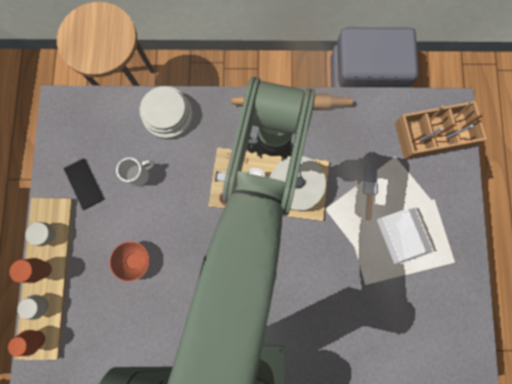

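The bulge's flanks lie at bearings 58° and 109°, so its centre is about 83.5°, against a plunger bearing of 83.1°. The needle is at 150.5°, and the bystanders visible in these views have not moved. Handing in.

```bash
python3 -c "
from h import *
ctrl.finish_job();print(sensors.read_state()['t'])"
```

```text
the job is handed in; nothing more can be done
the job is handed in; nothing more can be done
```

The job is handed in, with the proudest spot of the rim standing under the plunger tip and the plunger pressed about 6.6 mm of its 10 mm travel.

- **Indicator:** I slid it in by its handle until the plunger was pressed about 2.7 mm on bare rim (needle about 63°).
- **Turning:** I turned the crank clockwise through about 548°, more than one full turn, then came back about 32° and approached the peak again from the same side. The highest needle reading was 151° (2.64 rad), well short of the 4 rad end of travel.
- **Last checks:** After release the needle stayed at about 151°. The last image put the centre of the bulge at bearing 83.5°, against 83.1° for the plunger. The robot was clear of everything, and the bystanders I could see were where they started. About 33 s of the 67 s allowed had been used by then.
- **What I could not see:** For roughly 150° of each turn the dial was out of the wrist camera's view. For that part, my evidence that the plunger stayed on the rim is the rim profile measured in the images and the steady bare-rim readings before and after.

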